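Dock the deep-well plate in the bench nest and latch it

TASK

The white deep-well plate is to be held still in the aluminium nest for pipetting. The latch across the nest's mouth is in the way: push its knob round until the arm stands fully open, slide the plate along the bench into the nest until it is home against the back stop, then push the latch fully shut behind it. Only push with the fingertips and grip nothing: the plate stays flat on the bench and is never lifted, and the things standing around are left where they are.

Things in the scene. Friction and masses are not known exactly. Their poses are not given: they have to be found in the camera images.
- plate: The only deep-well plate: white block with 96 wells, 85 (x) by 127 (y) by 30 mm high, about 0.15 kg, loose on the bench. Origin: centre of its underside, within 1 mm. Its long axis is y; its -y end goes into the nest first. It starts 235 to 285 mm from home, before the nest's mouth, up to 30 mm off the centre line and turned up to 0.3 rad. Fingertips pushing it do not slip sideways easily.
- nest: U-shaped plate nest (aluminium, grey plastic rails), fixed to the bench; no floor, the plate slides on the bench. Origin: on the bench, where the plate's origin is when home; axes as the plate's: +y points out of the mouth, the plate is pushed in along -y. Back stop: face at y = -63.5 mm, 20 mm high. Slippery rails 14 mm high, 10 thick, inner faces at x = +-44.5 mm, to y = +42 mm. Flanges, 4 mm high, to x = +-76 mm.
- latch (a joint): Latch angle, rad: 0 = shut, arm across the mouth along the nest's -x (hard stop); grows as its end swings out towards the nest's +y (clockwise from above); 1.57 = arm along +y, beside the plate's way; 2.2 = fully open (hard stop). Starts at 0 to 0.5 and stays where left; 1 N at the knob turns it. Shut, its roller stands 1.5 mm behind a plate that is home and pushes in one a few mm short.
- nest_mouth (a point): Point on the bench in the middle of the nest's mouth, at y = +76 mm in the nest's frame (same axes). From y = +42 mm to here the 14 mm high rails flare out as a lead-in, from 44.5 to about 56 mm either side of the centre line.
- latch_pivot (a point): Axis of the latch, at x = +68, y = +73 mm in the nest's frame, 16.5 mm above the bench. The steel arm (11 mm wide, 16 to 22 mm above the bench, screw head to 26 mm) turns about the vertical here.
- latch_knob (a point): Centre of the black upright finger knob at the end of the latch arm, 58 mm from the pivot, 40 mm above the bench. Knob: 15 mm across, from 28 to 50 mm above the bench; below it a black rubber roller 16 mm across, 6 to 24 mm above the bench.
- cold_block: Bystander: light metal tube block 60x96x34 mm, loose, beside the nest on the robot's side. Origin: centre of its underside.
- small_bottle: Bystander: small white screw-cap bottle, 35 mm across, 68 mm tall, loose, beyond the nest. Origin: centre of its underside.
- timer: Bystander: bench timer 62x66x19 mm, loose, near the front edge of the table. Origin: centre of its underside.
- tip_box: Bystander: pipette tip box 72x118x69 mm, loose, at the back left. Origin: centre of its underside.
- tall_bottle: Bystander: white screw-cap bottle 62 mm across, 125 mm tall, loose, at the back left. Origin: centre of its underside.
- amber_bottle: Bystander: brown screw-cap bottle 56 mm across, 115 mm tall, loose, at the back left. Origin: centre of its underside.

How it is judged:
By the outcome, as a careful person would: the job done as asked, in the order asked, and still so for the second after the job is handed in, with the robot touching nothing.
It also fails if it takes over 72 s, if anything falls off the work surface, if the arm or the gripper's body presses on something with over 40 N, if the wrist force passes 120 N, or if a joint passes its speed limit or range.

ROBOT

A 6-joint arm with a two-finger parallel gripper is mounted at the origin on a cart in front of the work surface, level with it; the furniture and walls round the work are solid. World frame = base frame: x ahead of the robot, y to its left, z up, the work surface at z = 0. Lengths are in m, angles in rad, forces in N, time in s.
With the tool pointing down it reaches from about 0.35 to 0.975 m from the base axis. Payload 4.9 kg.
Tool frame: the origin (TCP) lies at the very end of the fingers, on their centre line; the grasp point (between the pads) lies 19 mm behind it (manip.grasp_offset is the distance from the TCP to the grasp point, in m); z points along the fingers, y is the line along which they close (so a half turn about z gives the same grasp; the last joint's range is limited). The gripper opens to 85 mm and grips with 20 to 120 N. Pads are 22 mm wide; open, the fingers measure 114 mm over their backs; the gripper's body (76 mm by 85 mm) begins 54 mm behind the grasp point. The pads swing forward as they close: fully open they stand 13 mm farther back than shut.
Start: joints at [-1.281, 0.053, 1.613, -0, 1.476, -0.119], TCP at [0.248, -0.573, 0.231] pointing down, gripper open.
Joint ranges: [-3.01, 3.01], [-1.01, 2.22], [0.06, 2.58], [-1.02, 4.17], [0.09, 2.62], [-3.14, 3.14]. Speed limits (rad/s): [2.57, 2.57, 3.14, 3.14, 3.14, 3.14].

INTERFACE

Orientations are given as a unit quaternion [w, x, y, z].
In Python, from plant import manip, eyes, job_done, models gives the robot as it stands.
- The arm moves only by the tool servo_tool, never from a script. Its argument "motion" is one flat list of numbers, 5 for each row, row after row: the opening, from -1 (shut) to 1 (fully open), then the shift along the tool's x, y, z normalised to -1 to 1, where 1 is 120 mm, then the turn about the tool's z normalised to -1 to 1, where 1 is 45 degrees. A call has 1 to 5 rows; each row is the pose to reach, as a shift and turn from the pose commanded when the call began, along the tool's axes at that moment; what a row does not reach only later rows make up. A row lasts 1/8 s, in which the tool goes at most 62.5 mm and 10.7 degrees, less where a joint would pass 70% of its speed; a pose out of reach is approached as far as the arm can. A call with a number of a shift or a turn outside -1 to 1 is refused whole. A call with a gripper value outside its range is refused whole. The fingers move at their own pace and stop on an object; the grip force is fixed at half the most. Time passes only in rows, so rows that repeat a pose let the fingers close. It gives the time, the measured TCP pose, the force, the opening and the grip force at its end, in the units of the state.
- manip.state(): the state, without advancing time (a new reading comes with each control period).
- eyes.grab_frame(name): name is "scene" or "top" or "wrist"; returns (picture, depth): 400x640x3 uint8, red, green, blue; 400x640 float32, m along the optical axis (not along the pixel's ray), 0 where there is no reading.
- eyes.camera_params(name): a dict with "fov_y" (degrees; the focal length in pixels is half the picture's height over the tangent of half this angle, whatever the lens; pixels are square), "cx", "cy" (the principal point, pixels), "pose" (4x4, takes a point from camera to world coordinates); the wrist camera has in their place "T_tool_cam" (4x4, takes a point from camera to tool coordinates, whose origin is the TCP and whose axes are the flange's). Camera axes: x right, y up, looking along -z (the intrinsics and any distortion apply to the point x, -y, -z); pixel columns grow to the right and rows downward; lengths in m; the calibration is good to about 2 mm. A picture is of the moment at which its call begins: read the wrist's pose just before it. camera_params takes no time and is no camera call.
- job_done(): hands the job in; it is judged then, once.
Trained networks look in the newest picture that a camera, given by its name, has taken for a name from the list of things; names that differ only in an ending like _2 or _b are one class to them, and where a whole thing is asked for, a point or a joint stands for the part that bears it (a point fixed in the world has none). Each returns a list of dicts, best first, with "p" (0 to 1); they miss things now and then, are a little off and sometimes report something else, mostly with a low value. They report only what shows in the picture. A call takes as long as a camera call.
- models.regions_of(camera, label): "mask" (400x640 bool, what is visible of it) and "pixel" ([column, row] in pixels, amid what is visible of it).
The state is a dict: "time": time; "joint_pos": joint angles; "joint_vel": joint speeds; "joint_efforts": joint torques, N m; "tool_pos": TCP position; "tool_rot": TCP orientation; "contact_force": force on the tool from outside, world axes, zero at the start; "ft_torque": the same for the moment, N m; "gripper_width": opening from 0.0 (shut) to 1.0 (fully open); "grasp_force": force on a finger pad.
Only numpy, scipy, OpenCV 4.12 (cv2) and the standard library are available. Lean on these libraries where they do the work, as an engineer would, in place of code of your own. Each camera call takes 0.05 s, during which the arm holds its last target. There are 200 camera calls.

## Working session

There is one attempt and no reset: what is moved stays moved. The work goes in short steps, Python scripts to look and compute and a tool call to move; the robot and the scene stay as the last step left them, time stands still between calls to the robot, and variables do not carry over. Pictures are saved under pics/ and viewed, at most 10 in all, crops included, and the job is handed in when it is done.

Besides the shell and the picture viewer there is one more tool, called after "Emit:" by a JSON object that holds its "fn" and its "kwargs", one argument or row to a line. servo_tool: Moves the arm, as the interface text tells. Its arguments: {"type":"object","properties":{"motion":{"type":"array","items":{"type":"number","minimum":-1,"maximum":1}}},"required":["motion"]}

```bash
mkdir -p pics
cat > h.py <<'E'
import numpy as np, cv2
from plant import manip, eyes, job_done, models
def cloud(name, d):
    p=eyes.camera_params(name); H,W=d.shape
    f=H/2/np.tan(np.radians(p['fov_y'])/2)
    v,u=np.mgrid[0:H,0:W]
    P=np.stack([(u-p['cx'])/f*d,-(v-p['cy'])/f*d,-d,np.ones_like(d)],-1)
    return (P@np.array(p['pose']).T)[...,:3]
E
python3 - <<'E'
from h import *
for n in ('top','scene'):
    im,d=eyes.grab_frame(n); cv2.imwrite(f'pics/{n}0.png',im[...,::-1]); p=eyes.camera_params(n)
    print({k:(np.round(v,3).tolist()) if not isinstance(v,str) else v for k,v in p.items()})
    C=cloud(n,d); np.save(f'{n}0.npy',C)
    for l in ('plate','nest','latch','latch_knob','cold_block','small_bottle','timer','tip_box'):
        for r in models.regions_of(n,l)[:2]:
            m=r['mask']&(d>0); print(n,l,round(r['p'],2),r['pixel'],m.sum(),np.round(np.median(C[m],0),3),np.round(np.percentile(C[m],[2,98],axis=0),3).tolist())
E
```

```text
{'fov_y': 56.547, 'cx': 316.749, 'cy': 194.531, 'pose': [[-0.04, 0.977, -0.209, 0.354], [-0.999, -0.039, 0.009, 0.08], [0.001, 0.209, 0.978, 1.151], [0.0, 0.0, 0.0, 1.0]]}
top plate 0.81 [316.1, 214.6] 1129 [0.547 0.076 0.026] [[0.498, 0.017, 0.004], [0.595, 0.136, 0.033]]
top plate 0.34 [200.1, 171.4] 462 [0.662 0.417 0.079] [[0.64, 0.4, -0.0], [0.72, 0.451, 0.116]]
top nest 0.74 [398.6, 190.3] 1277 [ 0.566 -0.189  0.007] [[0.489, -0.253, -0.0], [0.636, -0.081, 0.028]]
top latch 0.64 [364.9, 191.1] 84 [ 0.604 -0.084  0.022] [[0.566, -0.094, 0.015], [0.634, -0.074, 0.052]]
top latch 0.58 [380.5, 246.4] 682 [ 0.42  -0.113  0.033] [[0.383, -0.159, 0.002], [0.457, -0.064, 0.038]]
top latch_knob 0.53 [388.2, 158.1] 114 [ 0.698 -0.157  0.05 ] [[0.687, -0.171, 0.014], [0.713, -0.147, 0.071]]
top latch_knob 0.47 [362.4, 190.9] 116 [ 0.602 -0.084  0.021] [[0.566, -0.096, 0.0], [0.634, -0.073, 0.053]]
top small_bottle 0.67 [391.8, 157.8] 133 [ 0.698 -0.158  0.048] [[0.687, -0.175, 0.01], [0.714, -0.147, 0.071]]
top timer 0.75 [272.2, 275.2] 455 [0.351 0.221 0.018] [[0.322, 0.189, 0.011], [0.3
[... 665 characters left out ...]
02 ] [[0.565, -0.106, -0.001], [0.626, -0.07, 0.05]]
scene latch_knob 0.58 [331.5, 166.9] 154 [ 0.578 -0.081  0.02 ] [[0.565, -0.094, 0.008], [0.634, -0.071, 0.05]]
scene latch_knob 0.46 [368.0, 281.4] 795 [0.351 0.227 0.015] [[0.321, 0.189, 0.0], [0.381, 0.255, 0.02]]
scene cold_block 0.57 [390.6, 176.4] 767 [ 0.416 -0.095  0.03 ] [[0.379, -0.158, -0.0], [0.459, -0.06, 0.035]]
scene small_bottle 0.76 [304.3, 137.7] 243 [ 0.698 -0.153  0.034] [[0.687, -0.177, -0.0], [0.715, -0.144, 0.067]]
scene timer 0.77 [367.1, 280.7] 818 [0.35  0.229 0.015] [[0.321, 0.191, -0.001], [0.381, 0.255, 0.02]]
scene tip_box 0.91 [221.9, 194.6] 1149 [0.772 0.173 0.035] [[0.734, 0.114, 0.0], [0.83, 0.221, 0.065]]
```

Run:
```python
from h import *
a=cv2.imread('pics/top0.png')[130:290,250:450]; b=cv2.imread('pics/scene0.png')[110:310,230:430]
cv2.imwrite('pics/c0.png',np.hstack([cv2.resize(a,(400,320),interpolation=2),cv2.resize(b,(400,400),interpolation=2)[:320]]))
for n in ('top','scene'):
    C=np.load(n+'0.npy').reshape(-1,3)
    def box(x0,x1,y0,y1,z0,z1):
        return C[(C[:,0]>x0)&(C[:,0]<x1)&(C[:,1]>y0)&(C[:,1]<y1)&(C[:,2]>z0)&(C[:,2]<z1)]
    P=box(.48,.62,-.01,.16,.026,.036)
    print(n,'plate',cv2.minAreaRect((P[:,:2]*1000).astype(np.float32)),len(P))
    K=box(.54,.66,-.12,-.05,.042,.055); print('knob',len(K),K.mean(0) if len(K) else 0, np.ptp(K,axis=0))
    A=box(.54,.66,-.12,-.05,.018,.026); print('arm',len(A),cv2.minAreaRect((A[:,:2]*1000).astype(np.float32)))
    F=box(.47,.66,-.27,-.05,.002,.008);print('flange',len(F),cv2.minAreaRect((F[:,:2]*1000).astype(np.float32)))
    B=box(.47,.66,-.29,-.13,.017,.023);print('back',len(B),cv2.minAreaRect((B[:,:2]*1000).astype(np.float32)))
    t=box(.3,.9,-.3,.3,-.01,.004); print('bench z',np.median(t[:,2]))
```

```text
top plate ((548.5436401367188, 77.57305908203125), (122.52074432373047, 80.79816436767578), 73.27781677246094) 560
knob 20 [ 0.57213309 -0.07988235  0.04973221] [0.01354022 0.01245208 0.0119044 ]
arm 60 ((599.0985107421875, -93.03462982177734), (29.856733322143555, 70.71939086914062), 79.9297103881836)
flange 1265 ((565.259521484375, -160.08802795410156), (189.76229858398438, 219.7388153076172), 0.1473124772310257)
back 134 ((562.579345703125, -189.8580322265625), (107.00373077392578, 100.65026092529297), 1.1866564750671387)
bench z 0.00032844837231538193
scene plate ((547.7409057617188, 78.30426788330078), (125.02049255371094, 84.31709289550781), 73.57211303710938) 615
knob 23 [ 0.57151361 -0.07762266  0.04706966] [0.01403316 0.0161323  0.00767073]
arm 64 ((600.0498657226562, -82.48824310302734), (17.819263458251953, 71.89961242675781), 78.37638092041016)
flange 354 ((564.217041015625, -156.12249755859375), (188.98049926757812, 208.30982971191406), 3.533963203430176)
back 70 ((563.544189453125, -231.53126525878906), (101.58258056640625, 14.047696113586426), 2.496427536010742)
bench z -0.0015301799828362217
```

View pics/c0.png

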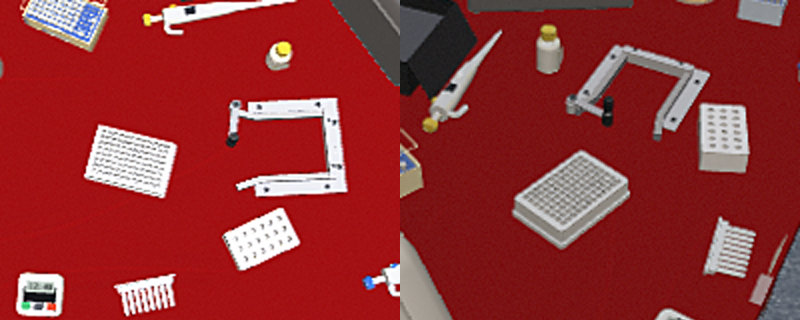

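```bash
cat > fit.py <<'E'
from h import *
from scipy.optimize import differential_evolution as DE
def loc(P,q):
    c,s=np.cos(q[2]),np.sin(q[2]); d=P[:,:2]-q[:2]
    return d[:,0]*c+d[:,1]*s, -d[:,0]*s+d[:,1]*c
def fitnest(C):
    P=C[(abs(C[:,0]-.565)<.13)&(abs(C[:,1]+.165)<.13)&(C[:,2]<.06)&(C[:,2]>-.01)]
    def cost(q):
        x,y=loc(P,q); ax=abs(x)
        h=np.where(ax<44.5e-3,0,np.where(ax<54.5e-3,.014,np.where(ax<.076,.004,0)))
        h=np.where((y<-.0635)&(ax<.05),.020,h)
        ok=(y<.040)&(y>-.070)&(ax<.085)&((y>-.0635)|(ax<.05))
        e=np.minimum(abs(P[:,2]-h),.008)-.006
        return (e*ok).sum()
    r=DE(cost,[(.54,.59),(-.2,-.13),(-.15,.15)],seed=1,popsize=25,tol=1e-6); return r.x,r.fun
def fitplate(C,g,yaw0,w=.35):
    P=C[(abs(C[:,0]-g[0])<.11)&(abs(C[:,1]-g[1])<.11)&(C[:,2]<.045)&(C[:,2]>-.01)]
    def cost(q):
        x,y=loc(P,q); ax,ay=abs(x),abs(y)
        h=np.where((ax<.0425)&(ay<.0635),1,0)
        return (h!=(P[:,2]>.012)).sum()+1e3*(np.square(q[:2]-g[:2]).sum())
    r=DE(cost,[(g[0]-.02,g[0]+.02),(g[1]-.02,g[1]+.02),(yaw0-w,yaw0+w)],seed=1,popsize=25,tol=1e-6); return r.x,r.fun
E
python3 - <<'E'
from fit import *
a,b=[np.load(n+'0.npy').reshape(-1,3) for n in('top','scene')]
for C in (a,b,np.vstack([a,b])):
    n,f=fitnest(C); p,g=fitplate(C,np.array([.548,.078]),-.29)
    x,y=loc(p[None],n); c,s=np.cos(n[2]),np.sin(n[2]); R=np.array([[c,-s],[s,c]])
    pv=R@[.068,.073]+n[:2]; K=loc(np.array([[.572,-.079]]),n); print('nest',n.round(4),f,'plate',p.round(4),g,'in nest',x*1e3,y*1e3,p[2]-n[2],'pivot',pv.round(4),'knob local',K, 'dist',np.hypot(*(pv-[.572,-.079])),'ang',np.arctan2(K[1]-.073,.068-K[0]))
print(manip.state())
E
```

```text
nest [ 0.5631 -0.1642  0.0009] -7.200186472882519 plate [ 0.5505  0.0776 -0.2927] 182.006553847004 in nest [-12.37137555] [241.78835803] -0.2936120492141521 pivot [ 0.631  -0.0911] knob local (array([0.00896175]), array([0.08516208])) dist 0.06027794776716869 ang [0.20316136]
nest [ 5.636e-01 -1.648e-01 -5.000e-04] -4.832370712062682 plate [ 0.5496  0.0756 -0.2804] 171.00837500226078 in nest [-14.15841111] [240.35624332] -0.27990046476782643 pivot [ 0.6317 -0.0918] knob local (array([0.00833277]), array([0.08579])) dist 0.061022640334227565 ang [0.21115999]
nest [ 0.5632 -0.165   0.0027] -11.982304931128583 plate [ 0.5499  0.0757 -0.2904] 373.00869799899056 in nest [-12.70033314] [240.79981782] -0.2930481035261451 pivot [ 0.631  -0.0919] knob local (array([0.00901968]), array([0.08602568])) dist 0.060401547614789136 ang [0.21735885]
{'time': 0.9, 'joint_pos': array([-1.28100135e+00,  5.26396017e-02,  1.61288375e+00,  1.25618780e-05,
        1.47600014e+00, -1.18958871e-01]), 'joint_vel': array([ 0.00159575,  0.00061292, -0.00075882,  0.0005002 ,  0.0001903 ,
        0.00059233]), 'joint_efforts': array([ 5.12816023e-04, -3.93682158e+01, -3.70465529e+01, -2.05063520e-04,
        2.51944375e-04,  9.95729579e-06]), 'tool_pos': array([ 0.24844037, -0.5734881 ,  0.23135077]), 'tool_rot': array([3.39209074e-05, 9.79187752e-01, 2.02956509e-01, 9.18016520e-06]), 'contact_force': array([ 0.4307263 ,  0.28807751, -0.07873282]), 'ft_torque': array([ 0.02411032,  0.03583462, -0.0327226 ]), 'grasp_force': 0.0, 'gripper_width': 0.9999433859188549}
```

Emit:
{"fn": "servo_tool", "kwargs": {
  "motion": [-1, 1, -0.6, 0.3, -0.74, -1, 1, -0.6, 0.3, -0.74, -1, 1, -0.6, 0.3, -0.74, -1, 1, -0.6, 0.3, -0.74]
}}

```text
time: 1.4
tool_pos: [0.3305, -0.4585, 0.1949]
tool_rot: [-0.0, 0.88, 0.476, -0.0]
contact_force: [-0.6, -0.2, -0.4]
gripper_width: 0.14
grasp_force: 0.0
```

Emit:
{"fn": "servo_tool", "kwargs": {
  "motion": [-1, 1, 0.04, 0, -0.74, -1, 1, 0.04, 0, -0.74, -1, 1, 0.04, 0, -0.74, -1, 1, 0.04, 0, -0.74]
}}

```text
time: 1.9
tool_pos: [0.3999, -0.3629, 0.1961]
tool_rot: [0.001, 0.708, 0.706, -0.0]
contact_force: [-0.4, -1.2, -0.5]
gripper_width: 0.002
grasp_force: 0.0
```

Emit:
{"fn": "servo_tool", "kwargs": {
  "motion": [-1, 1, 0.7, 0.3, 0, -1, 1, 0.7, 0.3, 0, -1, 1, 0.7, 0.3, 0]
}}

```text
time: 2.28
tool_pos: [0.4842, -0.2411, 0.1585]
tool_rot: [-0.0, 0.709, 0.706, -0.0]
contact_force: [0.3, -0.9, 1.1]
gripper_width: -0.003
grasp_force: 0.0
```

Emit:
{"fn": "servo_tool", "kwargs": {
  "motion": [-1, 1, 0.8, 0.5, 0, -1, 1, 0.8, 0.5, 0, -1, 1, 0.8, 0.5, 0, -1, 1, 0.8, 0.5, 0]
}}

```text
time: 2.78
tool_pos: [0.5799, -0.1214, 0.0978]
tool_rot: [-0.001, 0.708, 0.706, -0.001]
contact_force: [-0.4, -0.2, -0.0]
gripper_width: -0.001
grasp_force: 0.0
```

Emit:
{"fn": "servo_tool", "kwargs": {
  "motion": [-1, 0, 0, 0.54, 0, -1, 0, 0, 0.54, 0, -1, 0, 0, 0.54, 0]
}}

```text
time: 3.15
tool_pos: [0.5801, -0.1236, 0.0359]
tool_rot: [0.001, 0.708, 0.706, 0.0]
contact_force: [0.0, 0.1, 0.4]
gripper_width: -0.0
grasp_force: 0.0
```

Emit:
{"fn": "servo_tool", "kwargs": {
  "motion": [-1, 0.12, 0, 0, 0, -1, 0.24, 0, 0, 0, -1, 0.36, 0, 0, 0, -1, 0.47, 0, 0, 0, -1, 0.47, 0, 0, 0]
}}

```text
time: 3.78
tool_pos: [0.5791, -0.0639, 0.0342]
tool_rot: [-0.001, 0.706, 0.708, -0.0]
contact_force: [-0.2, 0.1, 0.0]
gripper_width: -0.004
grasp_force: 0.0
```

Run:
```python
from h import *
for n in ('top','scene'):
    im,d=eyes.grab_frame(n); cv2.imwrite(f'pics/{n}1.png',im[...,::-1]); C=cloud(n,d)
    for l in ('latch_knob','latch'):
        for r in models.regions_of(n,l)[:2]:
            m=r['mask']&(d>0); print(n,l,round(r['p'],2),r['pixel'],m.sum(),np.round(np.median(C[m],0),3))
a=cv2.imread('pics/top1.png')[130:250,300:450]; b=cv2.imread('pics/scene1.png')[80:220,260:410]
cv2.imwrite('pics/c1.png',np.hstack([cv2.resize(a,(400,320)),cv2.resize(b,(400,373))[:320]]))
```

```text
scene latch_knob 0.55 [323.4, 170.8] 119 [ 0.594 -0.046  0.021]
scene latch 0.46 [323.5, 167.3] 120 [ 0.593 -0.046  0.021]
```

View pics/c1.png

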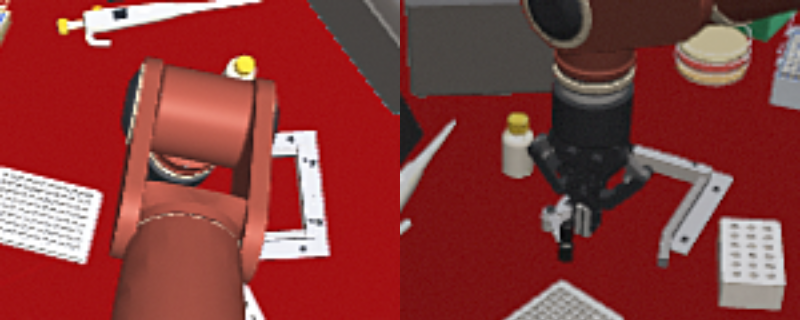

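Emit:
{"fn": "servo_tool", "kwargs": {
  "motion": [-1, -0.08, 0, 0, 0, -1, -0.08, -0.21, 0, 0, -1, 0.2, -0.21, 0, 0, -1, 0.2, -0.21, 0, 0]
}}

```text
time: 4.58
tool_pos: [0.5541, -0.0411, 0.0344]
tool_rot: [-0.0, 0.707, 0.708, -0.0]
contact_force: [-0.3, -0.8, 0.5]
gripper_width: 0.001
grasp_force: 0.0
```

Emit:
{"fn": "servo_tool", "kwargs": {
  "motion": [-1, 0, 0.18, 0, 0, -1, 0, 0.36, 0, 0, -1, 0, 0.5, 0, 0, -1, 0, 0.62, 0, 0, -1, 0, 0.68, 0, 0]
}}

```text
time: 5.2
tool_pos: [0.6365, -0.0425, 0.0344]
tool_rot: [0.0, 0.707, 0.707, -0.0]
contact_force: [-2.5, -1.5, -0.3]
gripper_width: 0.003
grasp_force: 0.9
```

Creep on until the stop is felt.

Emit:
{"fn": "servo_tool", "kwargs": {
  "motion": [-1, 0, 0.04, 0, 0, -1, 0, 0.07, 0, 0, -1, 0, 0.07, 0, 0]
}}

```text
time: 5.58
tool_pos: [0.644, -0.0417, 0.0343]
tool_rot: [-0.0, 0.707, 0.707, -0.0]
contact_force: [-2.6, -1.9, 0.1]
gripper_width: -0.002
grasp_force: 1.4
```

Emit:
{"fn": "servo_tool", "kwargs": {
  "motion": [-1, 0, 0.03, 0, 0, -1, 0, 0.06, 0, 0, -1, 0, 0.06, 0, 0]
}}

```text
time: 5.95
tool_pos: [0.6451, -0.0417, 0.0338]
tool_rot: [-0.006, 0.707, 0.707, -0.006]
contact_force: [-25.0, -3.0, 15.2]
gripper_width: 0.002
grasp_force: 12.8
```

Emit:
{"fn": "servo_tool", "kwargs": {
  "motion": [-1, 0, -0.2, 0, 0, -1, 0, -0.9, -0.5, 0, -1, 0, -0.9, -0.5, 0, -1, 0, -0.9, -0.5, 0]
}}

```text
time: 6.45
tool_pos: [0.5443, -0.0414, 0.0972]
tool_rot: [0.002, 0.707, 0.707, 0.002]
contact_force: [0.7, -0.6, -0.8]
gripper_width: 0.001
grasp_force: 0.0
```

Emit:
{"fn": "servo_tool", "kwargs": {
  "motion": [-1, 0.77, -0.73, 0, 0, -1, 0.77, -0.73, 0, 0, -1, 0.77, -0.73, 0, 0]
}}

```text
time: 6.82
tool_pos: [0.4538, 0.0532, 0.093]
tool_rot: [-0.001, 0.706, 0.709, -0.0]
contact_force: [0.5, -0.7, 0.4]
gripper_width: -0.002
grasp_force: 0.0
```

Run:
```python
from fit import *
S=manip.state(); print(S['tool_pos'],S['contact_force'])
n=np.array([.5633,-.1645,.001])
im,d=eyes.grab_frame('scene'); cv2.imwrite('pics/scene2.png',im[...,::-1]); C=cloud('scene',d).reshape(-1,3)
p,g=fitplate(C,np.array([.55,.077]),-.29); print('plate',p.round(4),g,'xyl',loc(p[None],n))
K=C[(C[:,2]>.038)&(C[:,2]<.055)&(abs(C[:,0]-.63)<.08)&(abs(C[:,1]+.06)<.06)]; print('knob',len(K),K.mean(0))
O=C[(C[:,2]>.01)&(abs(C[:,0]-.45)<.04)&(abs(C[:,1]-.05)<.06)&(C[:,2]<.06)]; print('near',len(O),O.max(0) if len(O) else 0,O.min(0) if len(O) else 0)
```

```text
[0.45380736 0.05322709 0.09304903] [ 0.47143791 -0.6730109   0.38909007]
plate [ 0.5492  0.075  -0.2779] 194.0047902776124 xyl (array([-0.01384963]), array([0.2394725]))
knob 31 [ 0.661884   -0.04082076  0.04443047]
near 0 0 0
```

Emit:
{"fn": "servo_tool", "kwargs": {
  "motion": [-1, 0, 0, 0.67, 0, -1, 0, 0, 0.67, 0, -1, 0, 0, 0.67, 0]
}}

```text
time: 7.25
tool_pos: [0.4558, 0.0503, 0.0125]
tool_rot: [-0.001, 0.707, 0.707, -0.001]
contact_force: [-0.8, 0.5, 0.7]
gripper_width: -0.001
grasp_force: 0.0
```

Emit:
{"fn": "servo_tool", "kwargs": {
  "motion": [-1, 0, 0.09, 0, 0, -1, 0, 0.18, 0, 0, -1, 0, 0.25, 0, 0, -1, 0, 0.33, 0, 0, -1, 0, 0.4, 0, 0]
}}

```text
time: 7.88
tool_pos: [0.5047, 0.0508, 0.0142]
tool_rot: [0.0, 0.707, 0.707, 0.0]
contact_force: [-1.1, 0.2, 0.7]
gripper_width: 0.001
grasp_force: 0.3
```

```bash
cat > look.py <<'E'
from fit import *
import sys
S=manip.state(); print(S['tool_pos'],S['contact_force'],S['time'])
n=np.array([.5633,-.1645,.001]); g=np.array([float(sys.argv[1]),float(sys.argv[2])]); y0=float(sys.argv[3])
for c in sys.argv[4:]:
    im,d=eyes.grab_frame(c); C=cloud(c,d).reshape(-1,3); cv2.imwrite(f'pics/{c}_{S["time"]:.1f}.png',im[...,::-1])
    p,f=fitplate(C,g,y0,.2); print(c,'plate',p.round(4),f,'xyl',np.round(np.ravel(loc(p[None],n))*1e3,1))
E
python3 look.py .557 .074 -.1 scene
```

```text
[0.50471932 0.05080058 0.01421638] [-1.09631983  0.22272542  0.65400768] 7.875
scene plate [ 0.5668  0.0804 -0.1492] 265.1368273340162 xyl [  3.7 244.9]
```

Emit:
{"fn": "servo_tool", "kwargs": {
  "motion": [-1, 0, -0.25, 0, 0, -1, 0, -0.25, -0.7, 0, -1, 0, -0.25, -0.7, 0, -1, 0, -0.25, -0.7, 0]
}}

```text
time: 8.43
tool_pos: [0.4759, 0.0508, 0.1005]
tool_rot: [0.002, 0.707, 0.707, 0.002]
contact_force: [0.6, -0.9, -0.2]
gripper_width: -0.006
grasp_force: 0.0
```

Emit:
{"fn": "servo_tool", "kwargs": {
  "motion": [-0.2, 1, 0, -0.2, 0, -0.2, 1, 0, -0.2, 0, -0.2, 1, 0, -0.2, 0, -0.2, 1, 0, -0.2, 0]
}}

```text
time: 8.93
tool_pos: [0.473, 0.1706, 0.1203]
tool_rot: [-0.001, 0.707, 0.708, -0.001]
contact_force: [0.3, -0.9, -0.5]
gripper_width: 0.402
grasp_force: 0.0
```

```bash
python3 look.py .562 .076 -.1 scene top
python3 - <<'E'
import cv2,numpy as np,glob
s=sorted(glob.glob('pics/scene_*'))[-1];t=sorted(glob.glob('pics/top_*'))[-1];print(s,t)
cv2.imwrite('pics/c2.png',np.hstack([cv2.resize(cv2.imread(t)[130:290,250:450],(400,320)),cv2.resize(cv2.imread(s)[110:270,230:430],(400,320))]))
E
```

```text
[0.47297026 0.17060986 0.12027281] [ 0.26537467 -0.9470607  -0.52576706] 8.925
scene plate [ 0.5671  0.0805 -0.1308] 171.04569616671327 xyl [  4. 245.]
top plate [ 0.5683  0.0835 -0.1444] 138.0950750649201 xyl [  5.2 248. ]
pics/scene_8.9.png pics/top_8.9.png
```

View pics/c2.png

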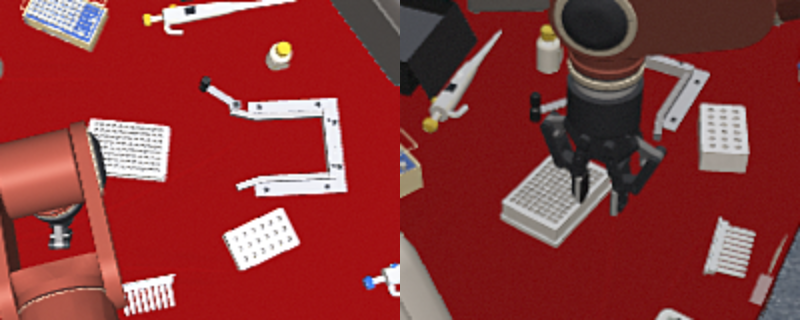

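Emit:
{"fn": "servo_tool", "kwargs": {
  "motion": [-0.2, 0, 0.86, 0, 0.175, -0.2, 0, 0.86, 0, 0.175, -0.2, 0, 0.86, 0, 0.175]
}}

```text
time: 9.4
tool_pos: [0.579, 0.1689, 0.1212]
tool_rot: [-0.0, 0.755, 0.656, -0.0]
contact_force: [-0.9, -0.0, 0.1]
gripper_width: 0.401
grasp_force: 0.0
```

Emit:
{"fn": "servo_tool", "kwargs": {
  "motion": [-0.2, 0, 0, 0.92, 0, -0.2, 0, 0, 0.92, 0, -0.2, 0, 0, 0.92, 0]
}}

```text
time: 9.78
tool_pos: [0.5717, 0.1692, 0.0064]
tool_rot: [-0.003, 0.754, 0.657, -0.005]
contact_force: [-0.5, -0.4, 0.3]
gripper_width: 0.395
grasp_force: 0.0
```

Emit:
{"fn": "servo_tool", "kwargs": {
  "motion": [-0.2, -0.05, 0, -0.03, 0, -0.2, -0.1, 0, -0.03, 0, -0.2, -0.15, 0, -0.03, 0, -0.2, -0.2, 0, -0.03, 0, -0.2, -0.25, 0, -0.03, 0]
}}

```text
time: 10.4
tool_pos: [0.5733, 0.1408, 0.0158]
tool_rot: [0.0, 0.754, 0.657, 0.0]
contact_force: [0.6, 0.1, 0.4]
gripper_width: 0.399
grasp_force: 0.5
```

```bash
python3 look.py .566 .07 -.1 scene
```

```text
[0.5733173  0.1408459  0.01580504] [0.57263922 0.07142622 0.3938805 ] 10.4
scene plate [ 0.564   0.066  -0.1281] 258.02006623095787 xyl [  1.  230.5]
```

Emit:
{"fn": "servo_tool", "kwargs": {
  "motion": [-0.2, -0.115, 0, 0, -0.035, -0.2, -0.23, 0, 0, -0.07, -0.2, -0.35, 0, 0, -0.105, -0.2, -0.465, 0, 0, -0.14, -0.2, -0.585, 0, 0, -0.175]
}}

```text
time: 11.08
tool_pos: [0.5632, 0.0712, 0.0151]
tool_rot: [-0.0, 0.707, 0.708, -0.0]
contact_force: [-0.5, 1.0, 0.4]
gripper_width: 0.399
grasp_force: 0.5
```

```bash
python3 look.py .563 -.003 0 scene top
```

```text
[0.56318925 0.07118238 0.01513743] [-0.49201339  1.03825747  0.36683769] 11.075
scene plate [ 0.5649 -0.0051  0.0156] 242.00793026112655 xyl [  1.8 159.4]
top plate [ 0.566  -0.0036 -0.0155] 205.00912028954352 xyl [  2.8 160.9]
```

Emit:
{"fn": "servo_tool", "kwargs": {
  "motion": [-0.2, -0.12, 0, 0, 0, -0.2, -0.24, -0.01, 0, 0, -0.2, -0.35, -0.01, 0, 0, -0.2, -0.46, -0.01, 0, 0, -0.2, -0.58, -0.01, 0, 0]
}}

```text
time: 11.8
tool_pos: [0.5623, 0.001, 0.0153]
tool_rot: [0.0, 0.707, 0.707, -0.0]
contact_force: [0.5, -0.4, 0.1]
gripper_width: 0.401
grasp_force: 0.2
```

```bash
python3 look.py .563 -.075 0 scene top
python3 - <<'E'
import cv2,numpy as np,glob,os
s=max(glob.glob('pics/scene_*'),key=os.path.getmtime);t=max(glob.glob('pics/top_*'),key=os.path.getmtime)
cv2.imwrite('pics/c3.png',np.hstack([cv2.resize(cv2.imread(t)[130:250,300:450],(400,320)),cv2.resize(cv2.imread(s)[110:230,260:410],(400,320))]))
E
```

```text
[0.56230206 0.00100954 0.01528881] [ 0.5463169  -0.44426867  0.12271919] 11.8
scene plate [ 0.5635 -0.0748 -0.0032] 345.0003408105697 xyl [ 0.3 89.7]
top plate [ 0.5638 -0.0741 -0.0164] 189.00147765895628 xyl [ 0.6 90.4]
```

View pics/c3.png

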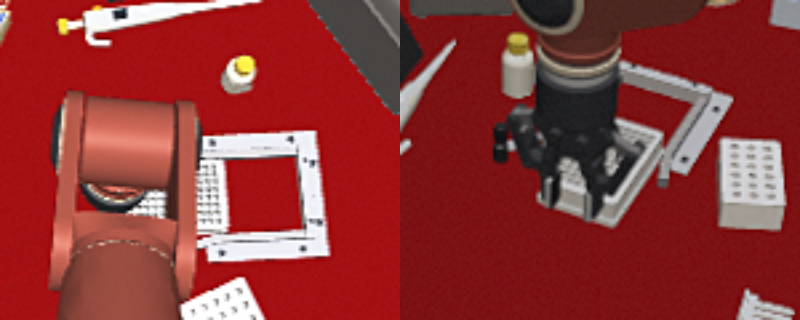

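Emit:
{"fn": "servo_tool", "kwargs": {
  "motion": [-0.2, -0.12, 0, 0, 0, -0.2, -0.25, 0, 0, 0, -0.2, -0.38, 0, 0, 0, -0.2, -0.52, 0, 0, 0, -0.2, -0.66, 0, 0, 0]
}}

```text
time: 12.52
tool_pos: [0.5623, -0.0785, 0.0153]
tool_rot: [0.0, 0.707, 0.707, -0.0]
contact_force: [-1.0, 0.1, 0.2]
gripper_width: 0.399
grasp_force: 0.4
```

Emit:
{"fn": "servo_tool", "kwargs": {
  "motion": [-0.2, -0.03, 0, 0, 0, -0.2, -0.06, 0, 0, 0, -0.2, -0.08, 0, 0, 0]
}}

```text
time: 12.9
tool_pos: [0.5624, -0.0867, 0.0153]
tool_rot: [-0.0, 0.707, 0.707, 0.0]
contact_force: [-0.4, 1.6, 0.9]
gripper_width: 0.399
grasp_force: 0.5
```

Emit:
{"fn": "servo_tool", "kwargs": {
  "motion": [-0.2, -0.02, 0, 0, 0, -0.2, -0.04, 0, 0, 0, -0.2, -0.04, 0, 0, 0]
}}

```text
time: 13.28
tool_pos: [0.5622, -0.0903, 0.0153]
tool_rot: [-0.001, 0.707, 0.707, 0.001]
contact_force: [-0.2, 5.7, 1.6]
gripper_width: 0.397
grasp_force: 2.7
```

Emit:
{"fn": "servo_tool", "kwargs": {
  "motion": [-0.2, -0.02, 0, 0, 0, -0.2, -0.03, 0, 0, 0, -0.2, -0.03, 0, 0, 0]
}}

```text
time: 13.65
tool_pos: [0.562, -0.0905, 0.0154]
tool_rot: [-0.004, 0.707, 0.707, 0.003]
contact_force: [-2.1, 16.5, 5.7]
gripper_width: 0.401
grasp_force: 8.5
```

Emit:
{"fn": "servo_tool", "kwargs": {
  "motion": [-0.2, 0.25, 0, 0, 0, -1, 0.25, 0, -0.75, 0, -1, 0.25, 0, -0.75, 0, -1, 0.25, 0, -0.75, 0]
}}

```text
time: 14.15
tool_pos: [0.5645, -0.0658, 0.1085]
tool_rot: [0.003, 0.707, 0.707, 0.001]
contact_force: [0.2, -0.1, -0.3]
gripper_width: 0.001
grasp_force: 0.0
```

Emit:
{"fn": "servo_tool", "kwargs": {
  "motion": [-1, 0.16, 1, 0, 0, -1, 0.16, 1, 0, 0, -1, 0.16, 1, 0, 0, -1, 0.16, 1, 0, 0]
}}

```text
time: 14.65
tool_pos: [0.6809, -0.0459, 0.1027]
tool_rot: [-0.002, 0.707, 0.707, -0.001]
contact_force: [0.3, -0.1, 0.1]
gripper_width: -0.004
grasp_force: 0.0
```

Emit:
{"fn": "servo_tool", "kwargs": {
  "motion": [-1, 0, 0.14, 0, 0, -1, 0, 0.14, 0, 0, -1, 0, 0.14, 0.59, 0, -1, 0, 0.14, 0.59, 0, -1, 0, 0.14, 0.59, 0]
}}

```text
time: 15.28
tool_pos: [0.6979, -0.046, 0.0342]
tool_rot: [-0.001, 0.707, 0.707, -0.001]
contact_force: [0.5, 1.1, 1.1]
gripper_width: -0.002
grasp_force: 0.0
```

Emit:
{"fn": "servo_tool", "kwargs": {
  "motion": [-1, 0.05, -0.15, 0, 0, -1, 0.05, -0.3, 0, 0, -1, 0.05, -0.44, 0, 0, -1, 0.05, -0.58, 0, 0, -1, 0.05, -0.7, 0, 0]
}}

```text
time: 15.9
tool_pos: [0.6174, -0.0409, 0.0384]
tool_rot: [0.003, 0.707, 0.707, 0.002]
contact_force: [2.3, -1.6, 2.1]
gripper_width: 0.002
grasp_force: 1.7
```

Run:
```python
from h import *
print(manip.state()['tool_pos'])
im,d=eyes.grab_frame('scene'); C=cloud('scene',d); C=C.reshape(-1,3)
for r in models.regions_of('scene','latch_knob')[:2]:
    P=C[r['mask'].ravel()]; Q=P[(P[:,2]>.03)&(P[:,2]<.055)]; print(round(r['p'],2),r['pixel'],len(Q),Q.mean(0) if len(Q) else P.mean(0))
cv2.imwrite('pics/c4.png',cv2.resize(im[110:230,250:410,::-1],(640,480)))
```

```text
[ 0.61736633 -0.04088875  0.03836154]
0.55 [319.6, 173.7] 39 [ 0.59481543 -0.03981741  0.04206474]
```

View pics/c4.png

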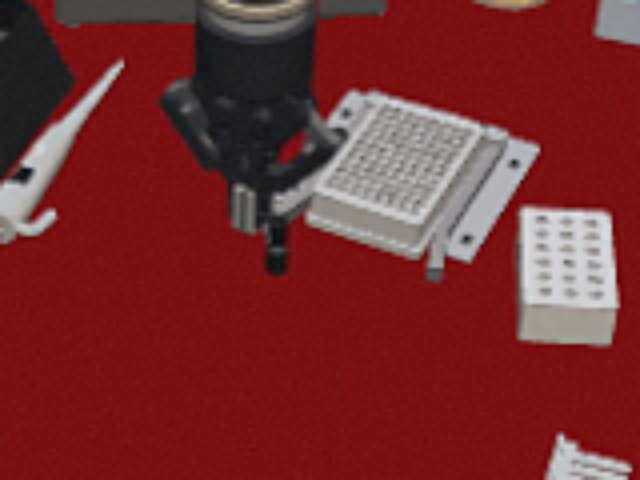

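Emit:
{"fn": "servo_tool", "kwargs": {
  "motion": [-1, 0, 0.08, 0, 0, -1, 0.24, 0.08, 0, 0, -1, 0.24, -0.26, 0, 0, -1, 0.24, -0.26, 0, 0]
}}

```text
time: 16.5
tool_pos: [0.5813, -0.0103, 0.0325]
tool_rot: [-0.002, 0.707, 0.707, -0.001]
contact_force: [0.1, -0.8, -0.0]
gripper_width: -0.0
grasp_force: 0.0
```

Emit:
{"fn": "servo_tool", "kwargs": {
  "motion": [-1, -0.12, 0, 0, 0, -1, -0.23, 0, 0, 0, -1, -0.34, 0, 0, 0, -1, -0.43, 0, 0, 0, -1, -0.47, 0, 0, 0]
}}

```text
time: 17.12
tool_pos: [0.5836, -0.0677, 0.0342]
tool_rot: [-0.001, 0.707, 0.707, -0.0]
contact_force: [0.5, 1.8, -0.5]
gripper_width: 0.001
grasp_force: 0.5
```

Emit:
{"fn": "servo_tool", "kwargs": {
  "motion": [-1, -0.03, 0, 0, 0, -1, -0.06, 0, 0, 0, -1, -0.06, 0, 0, 0]
}}

```text
time: 17.5
tool_pos: [0.585, -0.0759, 0.0351]
tool_rot: [0.001, 0.707, 0.707, 0.0]
contact_force: [2.1, 0.7, -0.2]
gripper_width: -0.001
grasp_force: 0.4
```

Emit:
{"fn": "servo_tool", "kwargs": {
  "motion": [-1, 0.3, 0, 0, 0, -1, 0.3, 0, 0, 0, -1, 0.3, 0, -0.7, 0, -1, 0.3, 0, -0.7, 0]
}}

```text
time: 18.0
tool_pos: [0.5862, -0.0399, 0.1227]
tool_rot: [0.003, 0.707, 0.707, 0.001]
contact_force: [-0.3, 0.0, 0.3]
gripper_width: 0.001
grasp_force: 0.0
```

Run:
```python
from h import *
print(manip.state()['tool_pos'])
im,d=eyes.grab_frame('scene'); C=cloud('scene',d); C=C.reshape(-1,3)
for r in models.regions_of('scene','latch_knob')[:2]:
    P=C[r['mask'].ravel()]; Q=P[(P[:,2]>.03)&(P[:,2]<.055)]; print(round(r['p'],2),r['pixel'],len(Q),Q.mean(0) if len(Q) else P.mean(0))
cv2.imwrite('pics/c5.png',cv2.resize(im[110:230,250:410,::-1],(640,480)))
```

```text
[ 0.5861614  -0.03988937  0.12268094]
0.53 [334.1, 166.6] 38 [ 0.57010031 -0.08741928  0.04209239]
```

View pics/c5.png

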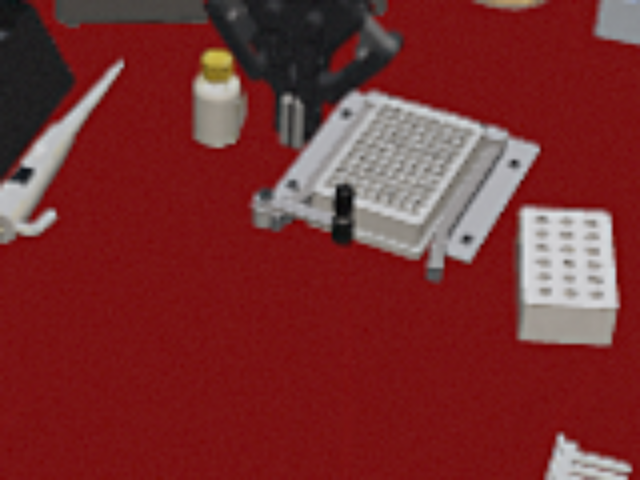

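Emit:
{"fn": "servo_tool", "kwargs": {
  "motion": [-1, 0, -0.125, 0, 0, -1, 0, -0.125, 0.7, 0, -1, 0, -0.125, 0.7, 0, -1, 0, -0.125, 0.7, 0]
}}

```text
time: 18.6
tool_pos: [0.5644, -0.0383, 0.0298]
tool_rot: [-0.004, 0.707, 0.707, -0.003]
contact_force: [-0.8, 0.2, 0.8]
gripper_width: -0.003
grasp_force: 0.0
```

Emit:
{"fn": "servo_tool", "kwargs": {
  "motion": [-1, -0.1, 0, 0, 0, -1, -0.2, 0, 0, 0, -1, -0.25, 0, 0, 0, -1, -0.28, 0, 0, 0, -1, -0.28, 0, 0, 0]
}}

```text
time: 19.23
tool_pos: [0.5691, -0.0727, 0.0348]
tool_rot: [0.0, 0.707, 0.707, 0.0]
contact_force: [1.4, -0.5, 0.1]
gripper_width: 0.001
grasp_force: 0.0
```

Emit:
{"fn": "servo_tool", "kwargs": {
  "motion": [-1, -0.02, 0, 0, 0, -1, -0.04, 0, 0, 0, -1, -0.04, 0, 0, 0]
}}

```text
time: 19.6
tool_pos: [0.5689, -0.074, 0.0345]
tool_rot: [-0.002, 0.707, 0.707, 0.002]
contact_force: [0.2, 11.5, 2.7]
gripper_width: 0.003
grasp_force: 5.4
```

Emit:
{"fn": "servo_tool", "kwargs": {
  "motion": [-1, -0.03, 0, 0, 0, -1, -0.03, 0, 0, 0]
}}

```text
time: 19.85
tool_pos: [0.5689, -0.0744, 0.0345]
tool_rot: [-0.005, 0.707, 0.707, 0.004]
contact_force: [-0.2, 21.7, 4.2]
gripper_width: 0.004
grasp_force: 10.7
```

Emit:
{"fn": "servo_tool", "kwargs": {
  "motion": [-1, 0.35, 0, 0, 0, -1, 0.35, 0, 0, 0, -1, 0.35, 0, -1, 0, -1, 0.35, 0, -1, 0, -1, 0.35, 0, -1, 0]
}}

```text
time: 20.48
tool_pos: [0.573, -0.0403, 0.1616]
tool_rot: [0.005, 0.707, 0.707, 0.003]
contact_force: [0.7, -0.0, 0.3]
gripper_width: -0.002
grasp_force: 0.0
```

Emit:
{"fn": "servo_tool", "kwargs": {
  "motion": [-1, 0.9, -0.9, 0, 0, -1, 0.9, -0.9, 0, 0, -1, 0.9, -0.9, 0, 0, -1, 0.9, -0.9, 0, 0]
}}

```text
time: 20.98
tool_pos: [0.4595, 0.0696, 0.1533]
tool_rot: [-0.0, 0.706, 0.708, -0.001]
contact_force: [1.0, -0.4, 0.5]
gripper_width: 0.0
grasp_force: 0.0
```

```bash
python3 look.py .563 -.163 0 top scene
python3 - <<'E'
import cv2,numpy as np,glob,os
s=max(glob.glob('pics/scene_*'),key=os.path.getmtime);t=max(glob.glob('pics/top_*'),key=os.path.getmtime)
cv2.imwrite('pics/c6.png',np.hstack([cv2.resize(cv2.imread(t)[130:250,300:450],(400,320)),cv2.resize(cv2.imread(s)[100:220,260:410],(400,320))]))
E
```

```text
[0.45950993 0.0696145  0.15334492] [ 1.00679058 -0.41748999  0.53321762] 20.975
top plate [ 0.5634 -0.166   0.0045] 574.0092242543452 xyl [ 0.1 -1.5]
scene plate [ 0.5733 -0.1651  0.0499] 235.11033269960694 xyl [10.  -0.6]
```

View pics/c6.png

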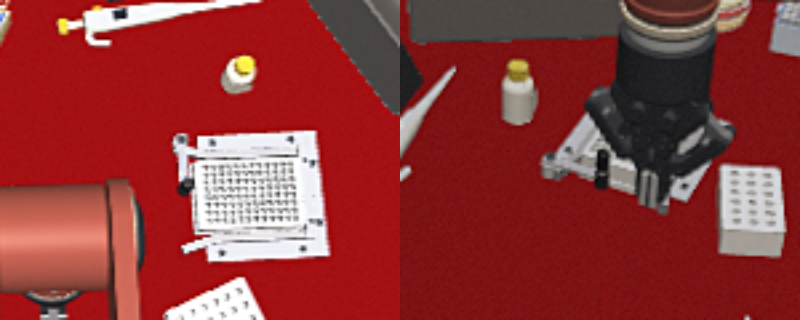

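The plate is home against the back stop (top view, about 250,195) and the latch lies across the mouth with its knob at about (185,185). The robot is touching nothing, and the bottle and cold block have not moved.

```bash
python3 -c "from h import *; print(job_done())"
```

```text
the job is handed in; nothing more can be done
None
```

The plate is in the nest against the back stop, the latch is pushed shut to its stop behind it, and the job is handed in after about 21 s of robot time; no verdict came back.

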